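Put the driving trainer's gear lever into first

ROBOT

A 6-joint arm with a two-finger parallel gripper is mounted at the origin on the work surface. World frame = base frame: x ahead of the robot, y to its left, z up, the work surface at z = 0. Lengths are in m, angles in rad, forces in N, time in s.
With the tool pointing down it reaches from about 0.35 to 0.775 m from the base axis. Payload 7.3 kg.
Tool frame: the origin (TCP) lies on the centre line of the jaws, within the pads' length; the fingertips stand 11 mm ahead of it and the grasp point (between the pads) lies 8 mm behind it; y points along the fingers, z is the direction in which the jaws open and shut, and the axes are right-handed (so a half turn about y gives the same grasp; the last joint's range is limited). The gripper opens to 92 mm and grips with 3 to 60 N. Pads are 19 mm wide; open, the fingers measure 130 mm over their backs; the gripper's body (75 mm by 190 mm) begins 47 mm behind the grasp point.
Start: joints at [-1.451, 0.342, 1.524, -0, 1.275, -0.146], TCP at [0.138, -0.507, 0.238] pointing down, gripper open.
Joint ranges: [-2.53, 2.53], [-0.77, 2.02], [0.04, 2.7], [-1, 4.14], [0.28, 2.66], [-3.11, 3.11]. Speed limits (rad/s): [2.57, 2.57, 3.14, 3.14, 3.14, 3.14].

INTERFACE

Orientations are given as [roll, pitch, yaw] about the fixed x, y, z axes, in that order (R = Rz(yaw) Ry(pitch) Rx(roll)).
In Python, from cell import robot, cams gives the robot as it stands.
- The arm moves only by the tool apply_moves, never from a script. Its argument "plan" is a list of rows, each a list of 7 numbers: the shift along the tool's x, y, z in m, then the turn, a rotation vector about the tool's x, y, z in degrees, then the gripper command: -1 is fully open, 1 is shut, values between are in proportion. A call has exactly 5 rows; each row is the pose to reach, as a shift and turn from the pose commanded when the call began, along the tool's axes at that moment; what a row does not reach only later rows make up. A row lasts 1/8 s, in which the tool goes at most 62.5 mm and 10.7 degrees, less where a joint would pass 70% of its speed; a pose out of reach is approached as far as the arm can. A call with a gripper value outside its range is refused whole. The fingers move at their own pace and stop on an object; "squeeze" is the grip in N (left out, the last holds). Time passes only in rows, so rows that repeat a pose let the fingers close, or fill a call up. It gives the time, the measured TCP pose, the force and the opening at its end, in the units of the state.
- robot.observe(): the state, without advancing time (a new reading comes with each control period).
- cams.read_camera(name): name is "side" or "top"; returns the picture (480x640x3 uint8, blue, green, red); there is no depth.
- cams.calibration(name): a dict with "fx", "fy", "cx", "cy" (pixels), "extrinsics" (4x4, takes a point from world to camera coordinates). Camera axes: x right, y up, looking along -z (the intrinsics and any distortion apply to the point x, -y, -z); pixel columns grow to the right and rows downward; lengths in m; the calibration is good to about 2 mm. A picture is of the moment at which its call begins. calibration takes no time and is no camera call.
- robot.hand_in(): hands the job in, once; it reports no verdict.
The state is a dict: "time": time; "qpos": joint angles; "qvel": joint speeds; "joint_efforts": joint torques, N m; "tool_pos": TCP position; "tool_rot": TCP orientation; "contact_force": force on the tool from outside, world axes, zero at the start; "torque": the same for the moment, N m; "opening": finger opening in m.
Only numpy, scipy, OpenCV 4.12 (cv2) and the standard library are available. Lean on these libraries where they do the work, as an engineer would, in place of code of your own. Each camera call takes 0.05 s, during which the arm holds its last target. There are 200 camera calls.

TASK

The last learner left the driving trainer's gear lever in fourth, the middle slot on the driver's (robot's) side of the six-slot gate. For the next learner's moving-off exercise, push the lever's knob with the fingertips, without gripping it and without forcing it, out of fourth, across neutral to the left and fully home in first, the left-hand slot on the far side, entering no other gear on the way. Leave the jar, the shaker and the mug where they stand.

Things in the scene. Friction and masses are not known exactly. Their poses are not given: they have to be found in the camera images.
- shifter: Desktop gear shifter, fixed to the table: dark steel base plate 200 x 170 mm (x by y), 12 mm high, and a dark housing 120 x 96 mm with an aluminium gate plate 128 x 100 mm on top, 140 mm above the table. Origin: on the table under the gate's middle; x points forward for the driver (away from the robot, yaw within 0.45 rad), y to the driver's left, z up.
- gate_centre (a point): Middle of the gate, on the plate's top, 140 mm up. Double H cut through the plate: a neutral slot along y, 14 mm wide, and three slots along x, 13 mm wide, centres 22 mm apart. First = left far (+x, +y), second = left near, third = middle far, fourth = middle near, fifth = right far, sixth = right near. The lands between have round noses that guide the 10 mm shaft.
- knob (a point): Centre of the lever's black knob at its widest (46 mm across; it reaches 30 mm below and 25 mm above this point). 200 mm from the pivot, which is on the shifter's z axis 30 mm above the table. In neutral, middle column: 230 mm above the shifter's origin. In fourth up to 50 mm nearer the driver (-x), in first up to 50 mm forward and 40 mm left, 6 to 11 mm lower.
- gear_lever: The lever's upper part: knob and 10 mm shaft; origin at the knob's centre, z along the lever. To be pushed from outside, not pinched. Friction holds it (2 to 3 N at the knob moves it); it has no springs and stays where it is left. Each gear ends in a hard stop; press against it with no more than about 20 N.
- shift (a joint): Lever angle fore and aft, rad: 0 in neutral, positive forward (first, third, fifth), negative towards the driver (second, fourth, sixth); hard stops at about +0.25 and -0.25. 0.1 rad is about 20 mm at the knob. Sideways movement is free within about 0.03 rad of 0; up to about 0.07 the round noses still guide the shaft in.
- select (a joint): Lever angle sideways, rad: 0 in the middle column (third, fourth), +0.20 in the left column (first, second; stop at about +0.21), -0.20 in the right column. 0.1 rad is about 20 mm at the knob.
- jar: Bystander: closed glass jar, 84 mm across, 135 mm tall, loose on the table to the left of the shifter; origin under its middle.
- shaker: Bystander: small clear shaker with a red cap, 52 mm across, 85 mm tall, loose on the table to the right of the shifter; origin under its middle.
- mug: Bystander: white mug, 80 mm across with a handle at its side, 95 mm tall, loose on the table beyond the shifter; origin under its middle.

How it is judged:
On the way, in this order (a step that is already met when the one before it is completed fails the run):
1. the lever has been pushed out of fourth into neutral (value of joint shift between -0.09 and 0.12 rad), for 0.05 s.
2. the lever has been moved across to the left-hand column in neutral (value of joint select above 0.16 rad and value of joint shift below 0.12 rad), for 0.05 s.
3. the lever is in first (value of joint select above 0.16 rad and value of joint shift above 0.22 rad), for 0.2 s.
At the end, for the whole second after the job is handed in: The lever stands still in first: shift above 0.22 rad (within about 6 mm of the stop at the knob) and select above 0.16 rad, with jar, shaker and mug upright where they stood (within 20 mm) (all of step 3 and velocity of joint shift between -0.03 and 0.03 rad/s and velocity of joint select between -0.03 and 0.03 rad/s and distance of each of jar, shaker, mug from where it was at the start of the episode below 0.02 m and angle between each of jar, shaker, mug's own z axis and vertical below 0.3 rad); the robot touches nothing.
It fails at once if the lever was pushed into a gear other than first (more than 0.13 rad out of neutral in third, second, fifth or sixth) ((value of joint shift above 0.13 rad and value of joint select below 0.12 rad) or (value of joint shift below -0.13 rad and value of joint select above 0.09 rad) or (value of joint shift below -0.13 rad and value of joint select below -0.09 rad)).
It fails at once if the lever was gripped or forced (more than 36 N between the fingers and the lever) (contact force between the fingers and gear_lever above 36 N).
It fails at once if the jar, the shaker or the mug was shoved, tipped or picked up (20 mm or 0.3 rad) (distance of any of jar, shaker, mug from where it was at the start of the episode above 0.02 m or angle between any of jar, shaker, mug's own z axis and vertical above 0.3 rad).
It also fails if it takes over 48 s, if anything falls off the work surface, if the arm or the gripper's body presses on something with over 40 N, if the wrist force passes 120 N, or if a joint passes its speed limit or range.

## Working session

There is one attempt and no reset: what is moved stays moved. The work goes in short steps, Python scripts to look and compute and a tool call to move; the robot and the scene stay as the last step left them, time stands still between calls to the robot, and variables do not carry over. Pictures are saved under pics/ and viewed, about 8 in all and at most 12, crops included, and the job is handed in when it is done.

Besides the shell and the picture viewer there is one more tool, called after "Call:" as name(argument=value, ...) on one line, values as JSON. apply_moves: Moves the arm, as the interface text tells. Its arguments: {"type":"object","properties":{"plan":{"type":"array","items":{"type":"array","items":{"type":"number"}}},"squeeze":{"type":"number"}},"required":["plan"]}

```bash
ls; mkdir -p pics; python3 - <<'E'
from cell import robot,cams
import cv2,numpy as np
np.set_printoptions(precision=4,suppress=True)
for n in("side","top"):
    cv2.imwrite(f"pics/{n}0.png",cams.read_camera(n)); c=cams.calibration(n); print(n,c)
s=robot.observe(); print(s)
E
```

```text
pics
side {'fx': 583.6881951472963, 'fy': 583.6881951472963, 'cx': 325.16536115656703, 'cy': 249.89952627685233, 'extrinsics': array([[-0.6613,  0.75  , -0.015 ,  0.4108],
       [-0.592 , -0.5096,  0.6244,  0.304 ],
       [ 0.4606,  0.4217,  0.781 , -1.5822],
       [ 0.    ,  0.    ,  0.    ,  1.    ]])}
top {'fx': 517.7553804729514, 'fy': 517.7553804729514, 'cx': 315.48605259727, 'cy': 235.6213562419681, 'extrinsics': array([[-0.0153, -0.9999, -0.0046,  0.0442],
       [ 0.9989, -0.0155,  0.0435, -0.65  ],
       [-0.0436, -0.0039,  0.999 , -0.9295],
       [ 0.    ,  0.    ,  0.    ,  1.    ]])}
{'time': 0.1, 'qpos': array([-1.451 ,  0.3427,  1.5249,  0.    ,  1.2754, -0.146 ]), 'qvel': array([ 0.0006, -0.0024, -0.0035, -0.0005,  0.0001, -0.0006]), 'joint_efforts': array([  0.0019, -43.2004, -24.4697,   0.072 ,   0.0526,  -0.    ]), 'tool_pos': array([ 0.1379, -0.5062,  0.2371]), 'tool_rot': array([-1.5722,  0.0002, -2.8758]), 'contact_force': array([ 0.3207, -0.2229, -0.6046]), 'torque': array([-0.017 , -0.0123,  0.0302]), 'opening': 0.09197628777743393}
```

View pics/side0.png

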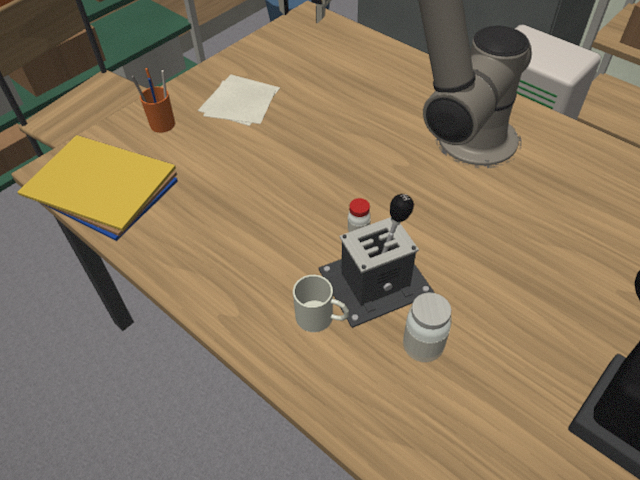

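View pics/top0.png

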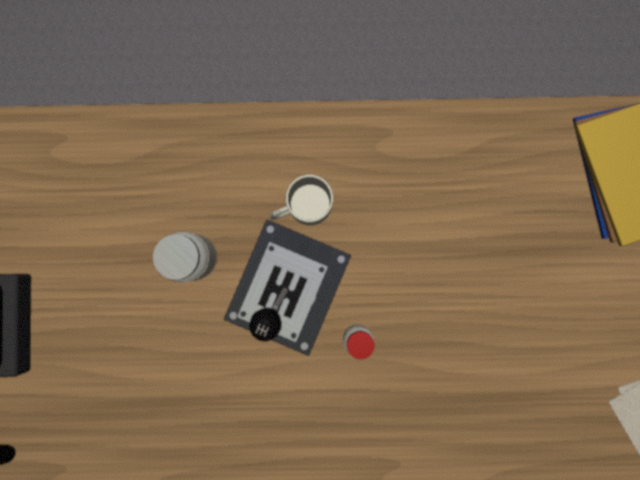

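Top: base screws at about (270,229), (341,259), (305,346), (233,316), knob (265,324), jar (182,257), shaker (360,343), mug (310,200). Side: knob (401,208). The shifter is yawed about -0.4.

```bash
cat > h.py <<'E'
import numpy as np,cv2
from cell import robot,cams
np.set_printoptions(precision=4,suppress=True)
def ray(n,uv):
    c=cams.calibration(n);E=c["extrinsics"];R=E[:3,:3]
    d=R.T@np.array([(uv[0]-c["cx"])/c["fx"],-(uv[1]-c["cy"])/c["fy"],-1])
    return -R.T@E[:3,3],d
def onz(n,uv,z):
    o,d=ray(n,uv);return o+d*(z-o[2])/d[2]
def tri(a,b):
    o1,d1=ray("top",a);o2,d2=ray("side",b)
    t=np.linalg.lstsq(np.c_[d1,-d2],o2-o1,rcond=None)[0]
    p,q=o1+d1*t[0],o2+d2*t[1];return (p+q)/2,np.linalg.norm(p-q)
def proj(n,p):
    c=cams.calibration(n);q=c["extrinsics"]@np.append(p,1)
    return np.array([c["cx"]-c["fx"]*q[0]/q[2],c["cy"]+c["fy"]*q[1]/q[2]])
def blob(im,x0,y0,x1,y1,f):
    m=np.zeros(im.shape[:2],np.uint8);m[y0:y1,x0:x1]=255*f(im[y0:y1,x0:x1].astype(int))
    cs,_=cv2.findContours(m,cv2.RETR_EXTERNAL,cv2.CHAIN_APPROX_NONE)
    return max(cs,key=cv2.contourArea)
E
python3 - <<'E'
from h import *
t=cv2.imread("pics/top0.png");s=cv2.imread("pics/side0.png")
b=np.array([onz("top",p,.012) for p in[(270,229),(341,259),(305,346),(233,316)]])
d=b[0]-b[3]+b[1]-b[2];print("base c",b.mean(0),"yaw",np.arctan2(d[1],d[0]), "sides",np.linalg.norm(b[0]-b[3]),np.linalg.norm(b[0]-b[1]))
c=blob(t,225,225,350,350,lambda i:(i.min(2)>115)&(np.ptp(i,2)<25))
r=cv2.minAreaRect(c);bx=np.array([onz("top",p,.14)for p in cv2.boxPoints(r)])
e=[bx[1]-bx[0],bx[2]-bx[1]];print("gate",bx.mean(0),[(np.linalg.norm(v),np.arctan2(v[1],v[0]))for v in e])
kt=cv2.minEnclosingCircle(blob(t,240,300,285,345,lambda i:i.max(2)<45));ks=blob(s,380,185,420,225,lambda i:i.max(2)<45)
print(kt,cv2.boundingRect(ks));ke=cv2.fitEllipse(ks);print(ke);print("knob",tri(kt[0],ke[0]))
for n,p,z in(("jar",(180,257),.135),("shaker",(361,345),.085),("mug",(310,199),.095)):print(n,onz("top",p,z))
E
```

```text
base c [0.5573 0.0869 0.012 ] yaw -0.4117940323112847 sides 0.17167488879229598 0.1408052066004959
gate [0.5581 0.0868 0.14  ] [(np.float64(0.12810045898072267), np.float64(-0.416895295144532)), (np.float64(0.10175519344803767), np.float64(-1.990529506924337))]
((265.0185241699219, 323.5), 16.63869285583496) (390, 195, 23, 27)
((400.4707946777344, 208.24461364746094), (21.78859519958496, 24.815534591674805), 21.994091033935547)
knob (array([0.5181, 0.1069, 0.2202]), np.float64(0.0006218484114986202))
jar [0.6146 0.2494 0.135 ]
shaker [ 0.4635 -0.0393  0.085 ]
mug [0.7085 0.0421 0.095 ]
```

```bash
cat >> h.py <<'E'
from scipy.spatial.transform import Rotation as Ro
O=np.array([.558,.087,0]);Y=-.415
RS=Ro.from_euler("z",Y)
def sh(p): return RS.inv().apply(np.asarray(p)-O)
def wd(p): return RS.apply(p)+O
def st():
    s=robot.observe();print("t",s["time"],"tcp shifter",sh(s["tool_pos"]),"rot",s["tool_rot"],"F shifter",RS.inv().apply(s["contact_force"]),"op",s["opening"]);return s
E
python3 - <<'E'
from h import *
s=st();p=s["tool_pos"];y=s["tool_rot"][2]
for t,yw in(((.37,-.29,.32),y+.82),((.46,-.08,.32),y+1.64),(wd([-.105,0,.32]),-.415)):
    R=Ro.from_euler("xyz",[-np.pi/2,0,y]);print(R.inv().apply(np.array(t)-p),"turn y",-np.degrees(yw-y));p=np.array(t);y=yw
E
```

```text
t 0.1 tcp shifter [-0.1453 -0.7122  0.2371] rot [-1.5722  0.0002 -2.8758] F shifter [ 0.3833 -0.0747 -0.6046] op 0.09197628777743393
[-0.2808 -0.0829 -0.1477] turn y -46.982539200727494
[-0.2277  0.     -0.0183] turn y -46.98253920072751
[-0.1971  0.      0.0706] turn y -47.0274825864705
```

Call:
apply_moves(plan=[[-0.056,-0.03,-0.03,0,-9.4,0,1],[-0.112,-0.06,-0.059,0,-18.8,0,1],[-0.168,-0.083,-0.089,0,-28.2,0,1],[-0.225,-0.083,-0.118,0,-37.6,0,1],[-0.281,-0.083,-0.148,0,-47,0,1]], squeeze=10)

```text
time: 0.72
tool_pos: [0.3557, -0.3032, 0.3207]
tool_rot: [-1.57, -0.0, -2.051]
contact_force: [0.5, -0.6, -0.6]
opening: 0.0464
```

Call:
apply_moves(plan=[[-0.046,0,-0.004,0,-9.4,0,1],[-0.091,0,-0.007,0,-18.8,0,1],[-0.137,0,-0.011,0,-28.2,0,1],[-0.182,0,-0.015,0,-37.6,0,1],[-0.228,0,-0.018,0,-47,0,1]])

```text
time: 1.35
tool_pos: [0.445, -0.0931, 0.32]
tool_rot: [-1.571, 0.0, -1.23]
contact_force: [-0.1, -0.3, -0.2]
opening: 0.0006
```

Call:
apply_moves(plan=[[-0.039,0,0.014,0,-9.4,0,1],[-0.079,0,0.028,0,-18.8,0,1],[-0.118,0,0.042,0,-28.2,0,1],[-0.158,0,0.056,0,-37.6,0,1],[-0.197,0,0.071,0,-47,0,1]])

```text
time: 1.98
tool_pos: [0.4466, 0.1162, 0.32]
tool_rot: [-1.571, 0.0, -0.409]
contact_force: [-0.6, -0.3, 0.3]
opening: 0.0004
```

```bash
python3 - <<'E'
from h import *
st()
E
```

```text
t 1.975 tcp shifter [-0.1137 -0.0182  0.32  ] rot [-1.5712  0.0005 -0.4094] F shifter [-0.4234 -0.4928  0.3193] op 0.00038533754031110974
```

Call:
apply_moves(plan=[[0,0.04,0,0,0,0,1],[0,0.08,0,0,0,0,1],[0,0.104,0,0,0,0,1],[0,0.104,0,0,0,0,1],[0,0.104,0,0,0,0,1]])

```text
time: 2.6
tool_pos: [0.4476, 0.1149, 0.2172]
tool_rot: [-1.57, -0.001, -0.415]
contact_force: [0.0, 0.9, 0.2]
opening: 0.0006
```

```bash
python3 - <<'E'
from h import *
st()
a=cams.read_camera("top")[220:380,180:400];b=cams.read_camera("side")[140:300,290:510]
cv2.imwrite("pics/p3.png",cv2.resize(np.vstack([a,b]),None,fx=1.8,fy=1.8,interpolation=2))
E
```

```text
t 2.6 tcp shifter [-0.1123 -0.019   0.2172] rot [-1.5702 -0.0013 -0.4149] F shifter [-0.3485  0.8011  0.2104] op 0.0006452266980389173
```

View pics/p3.png

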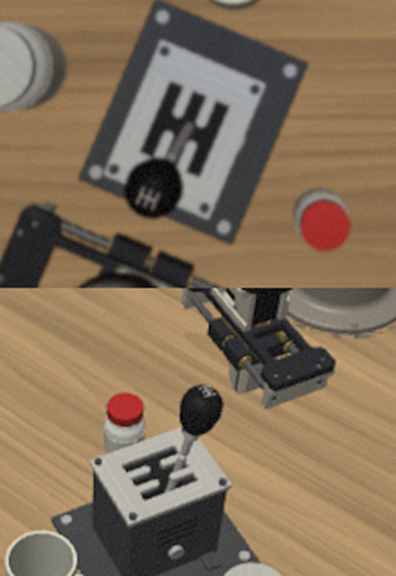

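The pictures show the lever in fourth, with the fingers behind it, clear and about 20 mm to its right. I'll centre sideways first, then push.

Call:
apply_moves(plan=[[0.005,0,0.01,0,0,0,1],[0.015,0,0.02,0,0,0,1],[0.025,0,0.021,0,0,0,1],[0.03,0,0.021,0,0,0,1],[0.035,0,0.021,0,0,0,1]])

```text
time: 3.32
tool_pos: [0.4876, 0.1197, 0.216]
tool_rot: [-1.571, 0.001, -0.415]
contact_force: [-1.2, 0.8, 1.0]
opening: 0.0002
```

Call:
apply_moves(plan=[[0.005,0,0,0,0,0,1],[0.01,0,0,0,0,0,1],[0.015,0,0,0,0,0,1],[0.02,0,0,0,0,0,1],[0.02,0,0,0,0,0,1]])

```text
time: 3.95
tool_pos: [0.5061, 0.1117, 0.2162]
tool_rot: [-1.571, -0.0, -0.415]
contact_force: [-2.0, 1.0, 2.6]
opening: 0.0003
```

```bash
cat >> h.py <<'E'
def knob():
    t=cams.read_camera("top");s=cams.read_camera("side")
    kt=cv2.minEnclosingCircle
    return t,s
E
python3 - <<'E'
from h import *
st()
E
```

```text
t 3.95 tcp shifter [-0.0574  0.0017  0.2162] rot [-1.5708 -0.0003 -0.4151] F shifter [-2.2647  0.0796  2.612 ] op 0.00028675600499609896
```

Contact with about 2 N, as expected. I'll continue to f≈-0.035.

Call:
apply_moves(plan=[[0.005,0,0,0,0,0,1],[0.01,0,0,0,0,0,1],[0.015,0,0,0,0,0,1],[0.022,0,0,0,0,0,1],[0.022,0,0,0,0,0,1]])

```text
time: 4.58
tool_pos: [0.5265, 0.1027, 0.2161]
tool_rot: [-1.571, -0.0, -0.415]
contact_force: [-0.9, 1.3, 0.8]
opening: 0.0004
```

```bash
python3 - <<'E'
from h import *
st()
a=cams.read_camera("top")[220:380,180:400];b=cams.read_camera("side")[140:300,290:510]
cv2.imwrite("pics/p4.png",cv2.resize(np.vstack([a,b]),None,fx=1.8,fy=1.8,interpolation=2))
for z in(-.005,0,.005):print(z,proj("top",wd([z,0,.23])),proj("side",wd([z,0,.23])))
E
```

```text
t 4.575 tcp shifter [-0.0352  0.0017  0.2161] rot [-1.5708 -0.0004 -0.4153] F shifter [-1.3455  0.8105  0.7556] op 0.0004027138336042462
-0.005 [276.613  298.8957] [382.007  210.6654]
0 [278.014  295.5896] [379.6829 211.5061]
0.005 [279.4143 292.2852] [377.3536 212.3487]
```

View pics/p4.png

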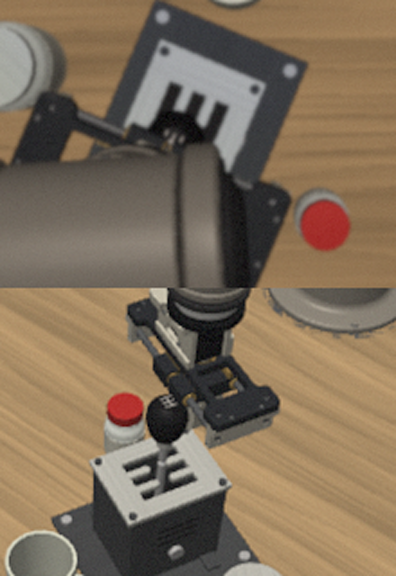

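Side crop: the knob is at about (383,212) in the full image, within 3-4 px of neutral (380,211.5), so it is 3-5 mm short. I'll nudge it 2.5 mm, back off and go round to the right side.

Call:
apply_moves(plan=[[0.0025,0,0,0,0,0,1],[0.0025,0,0,0,0,0,1],[-0.02,0,0,0,0,0,1],[-0.03,0,-0.03,0,0,0,1],[-0.03,0,-0.06,0,0,0,1]])

```text
time: 5.3
tool_pos: [0.4737, 0.0599, 0.2162]
tool_rot: [-1.571, -0.001, -0.413]
contact_force: [-0.1, -0.3, 0.9]
opening: 0.001
```

Call:
apply_moves(plan=[[0,0,0,0,0,0,1],[0,0,0,0,0,0,1],[0.02,0,0,0,0,0,1],[0.045,0,0,0,0,0,1],[0.065,0,0,0,0,0,1]])

```text
time: 5.92
tool_pos: [0.5351, 0.0344, 0.2161]
tool_rot: [-1.571, -0.001, -0.414]
contact_force: [0.5, 0.4, 0.7]
opening: 0.0005
```

Call:
apply_moves(plan=[[0,0,0,0,0,0,1],[0,0,0,0,0,0,1],[0,0,0.004,0,0,0,1],[0,0,0.008,0,0,0,1],[0,0,0.01,0,0,0,1]])

```text
time: 6.55
tool_pos: [0.5378, 0.0437, 0.2164]
tool_rot: [-1.571, -0.0, -0.414]
contact_force: [0.5, -0.3, 0.6]
opening: 0.0005
```

```bash
python3 - <<'E'
from h import *
st()
a=cams.read_camera("top")[220:380,180:400];b=cams.read_camera("side")[140:300,290:510]
cv2.imwrite("pics/p5.png",cv2.resize(np.vstack([a,b]),None,fx=1.8,fy=1.8,interpolation=2))
E
```

```text
t 6.55 tcp shifter [-0.001  -0.0478  0.2164] rot [-1.5707 -0.0003 -0.4144] F shifter [ 0.6378 -0.099   0.6125] op 0.00045977414470153914
```

View pics/p5.png

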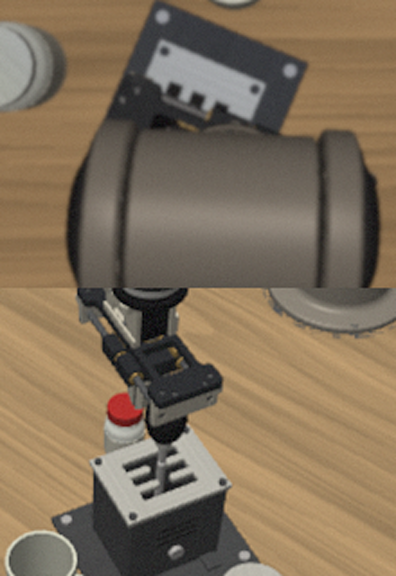

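The lever stays in neutral with the fingers on its right side, and nothing is touching. I'll push left.

Call:
apply_moves(plan=[[0,0,0.005,0,0,0,1],[0,0,0.01,0,0,0,1],[0,0,0.015,0,0,0,1],[0,0,0.02,0,0,0,1],[0,0,0.02,0,0,0,1]])

```text
time: 7.28
tool_pos: [0.546, 0.0619, 0.2162]
tool_rot: [-1.571, -0.0, -0.414]
contact_force: [0.4, 0.2, 0.4]
opening: 0.0004
```

Call:
apply_moves(plan=[[0,0,0.005,0,0,0,1],[0,0,0.01,0,0,0,1],[0,0,0.015,0,0,0,1],[0,0,0.02,0,0,0,1],[0,0,0.02,0,0,0,1]])

```text
time: 7.9
tool_pos: [0.554, 0.0803, 0.2161]
tool_rot: [-1.571, 0.0, -0.414]
contact_force: [0.1, 0.5, 0.4]
opening: 0.0006
```

```bash
python3 - <<'E'
from h import *
st()
b=cams.read_camera("side")[140:300,290:510]
cv2.imwrite("pics/p6.png",cv2.resize(b,None,fx=2.5,fy=2.5,interpolation=2))
E
```

```text
t 7.9 tcp shifter [-0.001  -0.0077  0.2161] rot [-1.5705  0.0001 -0.4144] F shifter [-0.079   0.4709  0.359 ] op 0.0005528189712939943
```

View pics/p6.png

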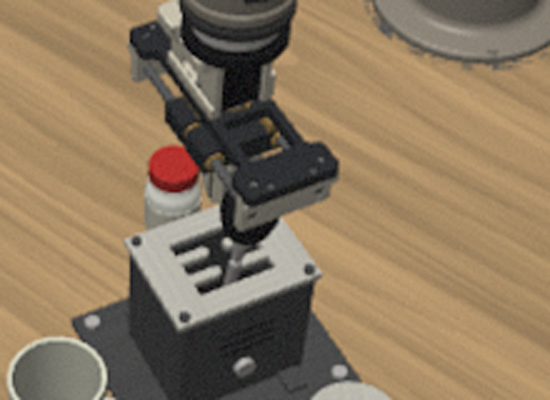

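The knob is moving left and the shaft is near the left column, still in neutral. I'll continue in small steps, watching the force.

Call:
apply_moves(plan=[[0,0,0.002,0,0,0,1],[0,0,0.004,0,0,0,1],[0,0,0.006,0,0,0,1],[0,0,0.006,0,0,0,1],[0,0,0.006,0,0,0,1]])

```text
time: 8.57
tool_pos: [0.5563, 0.0854, 0.2162]
tool_rot: [-1.571, -0.0, -0.415]
contact_force: [-0.6, -1.0, -1.3]
opening: 0.0004
```

Call:
apply_moves(plan=[[0,0,0.001,0,0,0,1],[0,0,0.002,0,0,0,1],[0,0,0.003,0,0,0,1],[0,0,0.003,0,0,0,1],[0,0,0.003,0,0,0,1]])

```text
time: 9.2
tool_pos: [0.5576, 0.0881, 0.2163]
tool_rot: [-1.571, -0.0, -0.415]
contact_force: [-0.5, -1.0, -0.4]
opening: 0.0005
```

```bash
python3 - <<'E'
from h import *
st()
b=cams.read_camera("side")[140:300,290:510]
cv2.imwrite("pics/p7.png",cv2.resize(b,None,fx=2.5,fy=2.5,interpolation=2))
for p in((0,.02,.142),(0,.022,.14),(0,.04,.2),(0,.04,.226)):print((proj("side",wd(p))-[290,140])*2.5)
E
```

```text
t 9.2 tcp shifter [-0.0008  0.0008  0.2163] rot [-1.5707 -0.0001 -0.4148] F shifter [-0.0418 -1.1651 -0.4178] op 0.0004915182391873035
[229.6627 269.8761]
[230.6992 273.2035]
[246.8097 240.5417]
[249.2508 218.1541]
```

View pics/p7.png

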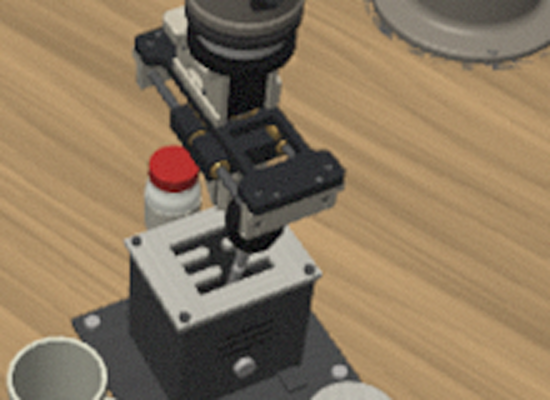

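Call:
apply_moves(plan=[[0,0,0.001,0,0,0,1],[0,0,0.001,0,0,0,1],[0,0,0.002,0,0,0,1],[0,0,0.002,0,0,0,1],[0,0,0.002,0,0,0,1]])

```text
time: 9.88
tool_pos: [0.5584, 0.0899, 0.2162]
tool_rot: [-1.571, -0.0, -0.415]
contact_force: [-1.1, -0.3, -1.2]
opening: 0.0006
```

```bash
python3 - <<'E'
from h import *
st()
E
```

```text
t 9.875 tcp shifter [-0.0008  0.0028  0.2162] rot [-1.5708 -0.     -0.4149] F shifter [-0.846  -0.7095 -1.1941] op 0.0005670766724180902
```

Call:
apply_moves(plan=[[0,0,0.001,0,0,0,1],[0,0,0.001,0,0,0,1],[0,0,0.002,0,0,0,1],[0,0,0.002,0,0,0,1],[0,0,0.002,0,0,0,1]])

```text
time: 10.5
tool_pos: [0.5588, 0.0908, 0.2162]
tool_rot: [-1.573, 0.0, -0.415]
contact_force: [-2.3, -5.6, -0.1]
opening: 0.0003
```

```bash
python3 - <<'E'
from h import *
st()
im=cams.read_camera("side")
cv2.imwrite("pics/p8.png",cv2.resize(im[195:275,340:430],None,fx=6,fy=6,interpolation=2))
for l in(.03,.036,.0417):
  for f in(-.005,0):
    z=np.sqrt(.04-l*l-f*f);P=np.array([0,0,.03]);d=np.array([f,l,z])/.2
    print(l,f,*[((proj("side",wd(P+d*r))-[340,195])*6).round() for r in(.113,.165,.2)])
E
```

```text
t 10.5 tcp shifter [-0.0008  0.0038  0.2162] rot [-1.5726  0.0003 -0.4152] F shifter [ 0.1207 -6.0638 -0.0919] op 0.00034979203390692694
0.03 -0.005 [254. 309.] [279. 224.] [297. 163.]
0.03 0 [247. 312.] [268. 228.] [283. 168.]
0.036 -0.005 [259. 317.] [286. 236.] [306. 178.]
0.036 0 [252. 320.] [275. 240.] [292. 183.]
0.0417 -0.005 [263. 325.] [293. 248.] [315. 193.]
0.0417 0 [256. 328.] [282. 253.] [301. 198.]
```

View pics/p8.png

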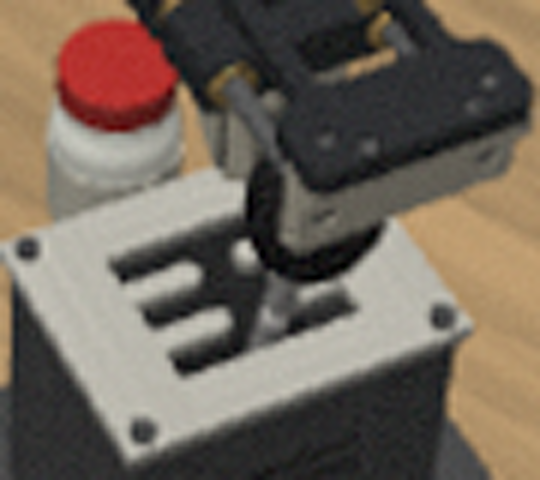

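The left stop is reached (6 N) and the shaft sits in the left column in neutral. I'll back off and go behind the knob.

Call:
apply_moves(plan=[[0,0,-0.015,0,0,0,1],[0,0,-0.02,0,0,0,1],[-0.03,0,-0.02,0,0,0,1],[-0.065,0,-0.02,0,0,0,1],[-0.075,0,-0.02,0,0,0,1]])

```text
time: 11.18
tool_pos: [0.4813, 0.1041, 0.2167]
tool_rot: [-1.57, -0.0, -0.414]
contact_force: [0.5, 0.3, -0.2]
opening: 0.0006
```

Call:
apply_moves(plan=[[0,0,0,0,0,0,1],[0,0,0,0,0,0,1],[0,0,0.03,0,0,0,1],[0,0,0.056,0,0,0,1],[0,0,0.056,0,0,0,1]])

```text
time: 11.8
tool_pos: [0.5061, 0.1555, 0.2157]
tool_rot: [-1.571, -0.0, -0.414]
contact_force: [0.4, -1.1, -0.6]
opening: 0.0009
```

```bash
python3 - <<'E'
from h import *
st()
im=cams.read_camera("side")
cv2.imwrite("pics/p9.png",cv2.resize(im[170:275,310:460],None,fx=4,fy=4,interpolation=2))
for l in(.036,.0417):
  for f in(-.01,-.005,0):
    z=np.sqrt(.04-l*l-f*f);P=np.array([0,0,.03]);d=np.array([f,l,z])/.2
    print(l,f,*[((proj("side",wd(P+d*r))-[310,170])*4).round() for r in(.113,.165,.2)])
E
```

```text
t 11.8 tcp shifter [-0.0752  0.0418  0.2157] rot [-1.5707 -0.0001 -0.4135] F shifter [ 0.7825 -0.8639 -0.5667] op 0.0009163421606801715
0.036 -0.01 [298. 310.] [319. 255.] [334. 216.]
0.036 -0.005 [293. 311.] [311. 258.] [324. 219.]
0.036 0 [288. 313.] [303. 260.] [315. 222.]
0.0417 -0.01 [301. 315.] [323. 263.] [339. 225.]
0.0417 -0.005 [296. 317.] [316. 266.] [330. 229.]
0.0417 0 [291. 319.] [308. 268.] [321. 232.]
```

View pics/p9.png

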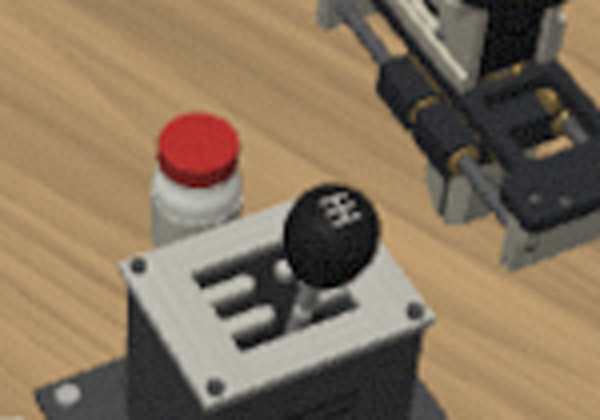

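The knob is at (332,236) in the crop, which is select ≈0.21 and shift ≈-0.03, so in neutral in the left column. I'll push forward.

Call:
apply_moves(plan=[[0.012,0,0,0,0,0,1],[0.024,0,0,0,0,0,1],[0.032,0,0,0,0,0,1],[0.038,0,0,0,0,0,1],[0.044,0,0,0,0,0,1]])

```text
time: 12.48
tool_pos: [0.5452, 0.1369, 0.2162]
tool_rot: [-1.571, 0.001, -0.415]
contact_force: [-2.7, 0.5, 2.1]
opening: 0.0005
```

Call:
apply_moves(plan=[[0.005,0,0,0,0,0,1],[0.01,0,0,0,0,0,1],[0.015,0,0,0,0,0,1],[0.02,0,0,0,0,0,1],[0.02,0,0,0,0,0,1]])

```text
time: 13.1
tool_pos: [0.564, 0.129, 0.2162]
tool_rot: [-1.571, -0.0, -0.415]
contact_force: [-1.8, 1.1, 1.1]
opening: 0.0003
```

```bash
python3 - <<'E'
from h import *
st()
im=cams.read_camera("side")
cv2.imwrite("pics/p10.png",cv2.resize(im[170:275,310:460],None,fx=4,fy=4,interpolation=2))
for l in(.036,.0417):
  for f in(.01,.02,.03):
    z=np.sqrt(.04-l*l-f*f);P=np.array([0,0,.03]);d=np.array([f,l,z])/.2
    print(l,f,*[((proj("side",wd(P+d*r))-[310,170])*4).round() for r in(.113,.165,.2)])
E
```

```text
t 13.1 tcp shifter [-0.0115  0.0408  0.2162] rot [-1.5707 -0.0002 -0.4151] F shifter [-2.1108  0.2586  1.1089] op 0.0003132068000569015
0.036 0.01 [278. 317.] [288. 266.] [296. 230.]
0.036 0.02 [268. 322.] [273. 273.] [277. 238.]
0.036 0.03 [257. 326.] [258. 280.] [258. 246.]
0.0417 0.01 [281. 323.] [293. 274.] [302. 239.]
0.0417 0.02 [271. 327.] [277. 281.] [282. 248.]
0.0417 0.03 [260. 332.] [262. 288.] [263. 257.]
```

View pics/p10.png

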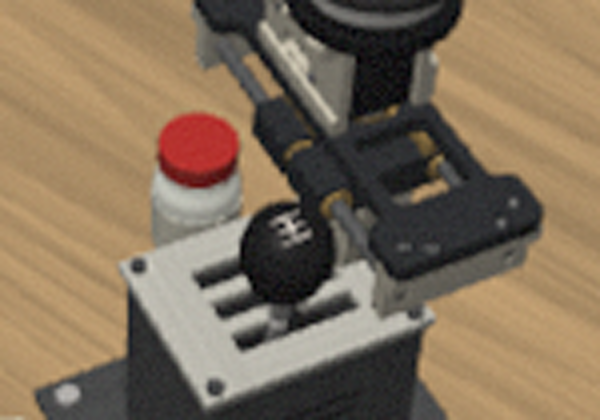

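The knob is at (287,253), so f≈18 mm and l≈42 mm: entering first. I'll continue.

Call:
apply_moves(plan=[[0.005,0,0,0,0,0,1],[0.01,0,0,0,0,0,1],[0.015,0,0,0,0,0,1],[0.02,0,0,0,0,0,1],[0.024,0,0,0,0,0,1]])

```text
time: 13.78
tool_pos: [0.5856, 0.1191, 0.2158]
tool_rot: [-1.571, 0.001, -0.415]
contact_force: [-2.7, 0.6, -1.9]
opening: 0.0004
```

Call:
apply_moves(plan=[[0.001,0,0,0,0,0,1],[0.002,0,0,0,0,0,1],[0.003,0,0,0,0,0,1],[0.003,0,0,0,0,0,1],[0.003,0,0,0,0,0,1]])

```text
time: 14.4
tool_pos: [0.5882, 0.1182, 0.2162]
tool_rot: [-1.571, -0.0, -0.415]
contact_force: [-3.1, 0.7, -3.2]
opening: 0.0002
```

```bash
python3 - <<'E'
from h import *
st()
E
```

```text
t 14.4 tcp shifter [0.0151 0.0407 0.2162] rot [-1.571  -0.     -0.4149] F shifter [-3.1085 -0.5845 -3.1696] op 0.00021854481914101423
```

Call:
apply_moves(plan=[[0.001,0,0,0,0,0,1],[0.002,0,0,0,0,0,1],[0.002,0,0,0,0,0,1],[0.002,0,0,0,0,0,1],[0.002,0,0,0,0,0,1]])

```text
time: 15.02
tool_pos: [0.5901, 0.1173, 0.2162]
tool_rot: [-1.571, -0.0, -0.415]
contact_force: [-1.6, 1.1, -2.8]
opening: 0.0002
```

Call:
apply_moves(plan=[[0.001,0,0,0,0,0,1],[0.001,0,0,0,0,0,1],[0.0015,0,0,0,0,0,1],[0.0015,0,0,0,0,0,1],[0.0015,0,0,0,0,0,1]])

```text
time: 15.65
tool_pos: [0.5914, 0.1168, 0.2162]
tool_rot: [-1.571, 0.0, -0.415]
contact_force: [-3.7, -0.5, -3.0]
opening: 0.0004
```

```bash
python3 - <<'E'
from h import *
st()
E
```

```text
t 15.65 tcp shifter [0.0186 0.0407 0.2162] rot [-1.5709  0.0002 -0.4149] F shifter [-3.1239 -1.9674 -3.0485] op 0.00036562171490424887
```

No stop yet, so I'll continue in 1.5 mm steps.

Call:
apply_moves(plan=[[0.001,0,0,0,0,0,1],[0.001,0,0,0,0,0,1],[0.0015,0,0,0,0,0,1],[0.0015,0,0,0,0,0,1],[0.0015,0,0,0,0,0,1]])

```text
time: 16.27
tool_pos: [0.5925, 0.1162, 0.216]
tool_rot: [-1.571, 0.001, -0.415]
contact_force: [-4.7, 0.5, -3.0]
opening: 0.0006
```

Call:
apply_moves(plan=[[0.001,0,0,0,0,0,1],[0.001,0,0,0,0,0,1],[0.001,0,0,0,0,0,1],[0.001,0,0,0,0,0,1],[0.001,0,0,0,0,0,1]])

```text
time: 16.9
tool_pos: [0.5931, 0.1159, 0.2159]
tool_rot: [-1.571, 0.002, -0.415]
contact_force: [-6.6, 1.4, -4.3]
opening: 0.0004
```

```bash
python3 - <<'E'
from h import *
st()
E
```

```text
t 16.9 tcp shifter [0.0205 0.0406 0.2159] rot [-1.5714  0.0017 -0.4148] F shifter [-6.6581 -1.3559 -4.3498] op 0.00042397767595530185
```

Call:
apply_moves(plan=[[0.001,0,0,0,0,0,1],[0.001,0,0,0,0,0,1],[0.001,0,0,0,0,0,1],[0.001,0,0,0,0,0,1],[0.001,0,0,0,0,0,1]])

```text
time: 17.52
tool_pos: [0.5938, 0.1157, 0.2158]
tool_rot: [-1.572, 0.002, -0.415]
contact_force: [-6.6, 1.7, -3.1]
opening: 0.0006
```

Call:
apply_moves(plan=[[-0.01,0,0,0,0,0,1],[-0.05,0,0,0,0,0,1],[-0.1,0,0,0,0,0,1],[-0.13,-0.03,0,0,0,0,1],[-0.13,-0.06,0,0,0,0,1]])

```text
time: 18.15
tool_pos: [0.4749, 0.1687, 0.2784]
tool_rot: [-1.569, -0.004, -0.413]
contact_force: [1.0, -0.3, 0.5]
opening: 0.0003
```

```bash
python3 - <<'E'
from h import *
st()
t=cams.read_camera("top");s=cams.read_camera("side")
cv2.imwrite("pics/p11.png",np.vstack([cv2.resize(t[170:370,150:400],None,fx=1.5,fy=1.5),cv2.resize(s[170:370,270:520],None,fx=1.5,fy=1.5)]))
P=np.array([0,0,.03])
for l in(.036,.0417):
  for f in(.0436,.0495):
    d=np.array([f,l,np.sqrt(.04-l*l-f*f)]);print(l,f,proj("top",wd(P+d)),proj("side",wd(P+d)))
a,b=[proj(n,wd([.0495,.041,.219])).astype(int) for n in("top","side")]
f=lambda i:i.max(2)<45
for n,im,c,r in(("top",t,a,22),("side",s,b,18)):
    k=blob(im,c[0]-r,c[1]-r,c[0]+r,c[1]+r,f);print(n,cv2.minEnclosingCircle(k),cv2.boundingRect(k))
t0=cv2.imread("pics/top0.png")
for n,(x,y,w) in dict(jar=(150,220,70),shaker=(335,315,55),mug=(270,165,75)).items():
    print(n,np.abs(t[y:y+w,x:x+w].astype(int)-t0[y:y+w,x:x+w]).mean())
E
```

```text
t 18.15 tcp shifter [-0.109   0.0413  0.2784] rot [-1.5688 -0.0036 -0.413 ] F shifter [1.0296 0.0733 0.5193] op 0.00030820682045834444
0.036 0.0436 [267.1698 256.8503] [367.8412 234.9261]
0.036 0.0495 [268.8972 253.0294] [364.9822 236.4737]
0.0417 0.0436 [263.5647 255.2912] [369.2348 237.4528]
0.0417 0.0495 [265.2979 251.4805] [366.3698 239.0076]
top ((265.8707275390625, 250.5536651611328), 16.57663917541504) (251, 234, 30, 32)
side ((370.3461608886719, 241.5), 15.823173522949219) (356, 228, 28, 28)
jar 6.722312925170068
shaker 5.75206611570248
mug 6.809659259259259
```

View pics/p11.png

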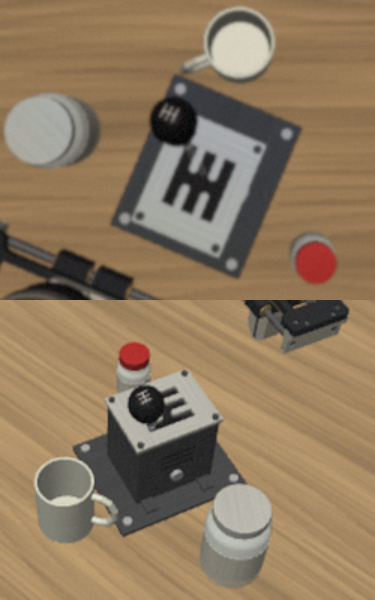

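Top: the knob is at (265.9,250.6) against (265.3,251.5) predicted at the stop. The bystanders look unmoved. The force at the stop was only about 7 N, so I'll press once more, a little more firmly, to confirm it's home.

Call:
apply_moves(plan=[[0,0.04,0,0,0,0,1],[0.03,0.06,0,0,0,0,1],[0.07,0.06,0,0,0,0,1],[0.105,0.06,0,0,0,0,1],[0.12,0.06,0,0,0,0,1]])

```text
time: 18.88
tool_pos: [0.5873, 0.1183, 0.2156]
tool_rot: [-1.57, -0.002, -0.416]
contact_force: [0.2, 0.2, -1.7]
opening: 0.0004
```

Call:
apply_moves(plan=[[0.003,0,0,0,0,0,1],[0.006,0,0,0,0,0,1],[0.009,0,0,0,0,0,1],[0.01,0,0,0,0,0,1],[0.01,0,0,0,0,0,1]])

```text
time: 19.5
tool_pos: [0.5932, 0.1161, 0.2158]
tool_rot: [-1.572, 0.003, -0.414]
contact_force: [-5.2, 1.6, -2.3]
opening: 0.0007
```

Call:
apply_moves(plan=[[0.001,0,0,0,0,0,1],[0.001,0,0,0,0,0,1],[0.001,0,0,0,0,0,1],[0.001,0,0,0,0,0,1],[0.001,0,0,0,0,0,1]])

```text
time: 20.12
tool_pos: [0.5938, 0.1158, 0.2157]
tool_rot: [-1.572, 0.004, -0.414]
contact_force: [-7.5, 2.5, -1.9]
opening: 0.0004
```

```bash
python3 - <<'E'
from h import *
st()
E
```

```text
t 20.125 tcp shifter [0.0212 0.0408 0.2157] rot [-1.5719  0.004  -0.4141] F shifter [-7.8512 -0.7131 -1.871 ] op 0.0003700396101234161
```

Call:
apply_moves(plan=[[0.001,0,0,0,0,0,1],[0.001,0,0,0,0,0,1],[0.002,0,0,0,0,0,1],[0.002,0,0,0,0,0,1],[0.002,0,0,0,0,0,1]])

```text
time: 20.75
tool_pos: [0.595, 0.1151, 0.2155]
tool_rot: [-1.572, 0.005, -0.414]
contact_force: [-8.0, 2.4, -1.1]
opening: 0.0009
```

Call:
apply_moves(plan=[[0.001,0,0,0,0,0,1],[0.001,0,0,0,0,0,1],[0.002,0,0,0,0,0,1],[0.002,0,0,0,0,0,1],[0.002,0,0,0,0,0,1]])

```text
time: 21.38
tool_pos: [0.5963, 0.1146, 0.2152]
tool_rot: [-1.573, 0.007, -0.414]
contact_force: [-8.9, 3.7, -0.9]
opening: 0.0007
```

```bash
python3 - <<'E'
from h import *
st()
s=cams.read_camera("side")
cv2.imwrite("pics/p12.png",cv2.resize(s[190:290,320:440],None,fx=5,fy=5,interpolation=2))
P=np.array([0,0,.03])
for l in(.036,.0417):
  for f in(.0436,.0495,.055):
    d=np.array([f,l,np.sqrt(.04-l*l-f*f)]);print(l,f,(proj("side",wd(P+d))-[320,190])*5)
E
```

```text
t 21.375 tcp shifter [0.0239 0.0407 0.2152] rot [-1.5727  0.0071 -0.4139] F shifter [-9.6396 -0.2518 -0.8703] op 0.0006849552021368602
0.036 0.0436 [239.2061 224.6306]
0.036 0.0495 [224.9108 232.3684]
0.036 0.055 [211.5595 239.8895]
0.0417 0.0436 [246.174  237.2642]
0.0417 0.0495 [231.8489 245.0382]
0.0417 0.055 [218.469  252.5942]
```

View pics/p12.png

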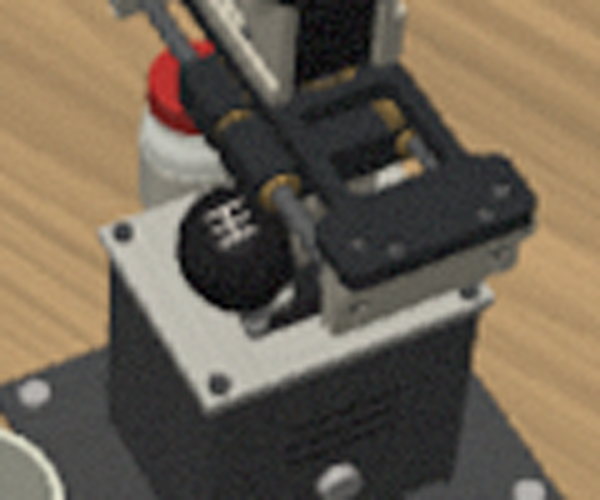

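The knob is at (234,248), against (232,245) predicted at the stop. The force climbs while the knob stays put, so it's home. I'll retreat.

Call:
apply_moves(plan=[[-0.01,0,0,0,0,0,1],[-0.05,0,0,0,0,0,1],[-0.1,0,0,0,0,0,1],[-0.13,-0.03,0,0,0,0,1],[-0.13,-0.06,0,0,0,0,1]])

```text
time: 22.05
tool_pos: [0.4788, 0.1667, 0.2778]
tool_rot: [-1.57, -0.002, -0.413]
contact_force: [1.3, -0.0, 0.6]
opening: 0.0005
```

Call:
apply_moves(plan=[[0,0,0,0,0,0,1],[0,0,0,0,0,0,1],[0,0,0,0,0,0,1],[0,0,0,0,0,0,1],[0,0,0,0,0,0,1]])

```text
time: 22.68
tool_pos: [0.4803, 0.1656, 0.2758]
tool_rot: [-1.571, 0.001, -0.415]
contact_force: [-0.8, 0.6, 1.3]
opening: 0.0005
```

```bash
python3 - <<'E'
from h import *
st()
t=cams.read_camera("top");t0=cv2.imread("pics/top0.png")
c=proj("top",wd([.0495,.041,.219])).astype(int)
k=cv2.minEnclosingCircle(blob(t,c[0]-22,c[1]-22,c[0]+22,c[1]+22,lambda i:i.max(2)<45))
print(k,"knob shifter",sh(onz("top",k[0],.22)),"before",sh(onz("top",(265,323.5),.225)))
for n,(x,y,w) in dict(jar=(150,220,70),shaker=(335,315,55),mug=(270,165,75)).items():
    g=[np.float32(cv2.cvtColor(q[y:y+w,x:x+w],6)) for q in(t0,t)];print(n,"shift px",cv2.phaseCorrelate(*g))
print(robot.hand_in())
E
```

```text
t 22.675 tcp shifter [-0.1028  0.0406  0.2758] rot [-1.5713  0.0005 -0.4151] F shifter [-0.9598  0.2566  1.2987] op 0.00047465989315532075
((266.1591491699219, 250.41639709472656), 16.55788803100586) knob shifter [0.0514 0.0411 0.22  ] before [-0.0435  0.0017  0.225 ]
jar shift px ((0.029717489808930964, 0.07547801752468075), 0.890877334791937)
shaker shift px ((-0.014778830130897092, 0.019804105796989546), 0.998451882733239)
mug shift px ((0.5321386210488086, 0.5640023369974259), 1.0337398813883463)
the job is handed in; nothing more can be done
None
```

The lever is in first and I handed the job in at about 22.7 s. I used closed fingertips to push the knob out of fourth into neutral, then left to the side stop (about 6 N), then forward to first's hard stop. It entered no other gear on the way. The highest force I read while pushing was about 10 N.

**Last checks:**
- **Knob position:** the top view put it 51 mm forward and 41 mm left of the gate's middle, which agrees with first at its stop.
- **Robot:** the fingers are retracted, and the force reading was about 1.6 N, close to sensor noise.
- **Bystanders:** the jar and shaker shifted less than 0.1 pixel in the top view. The mug shifted about 0.8 pixel (1–2 mm), but the knob now lies partly in that picture window, so the mug itself probably did not move.

**Disagreements:**
- **Front stop:** it was less distinct than the side stop, so I pressed a second time. The force rose from about 5 to 10 N over 3 mm of travel. The last close side view put the knob at the stop, and it moved only about 0.3 pixel between the top views before and after.
- **Side view:** the colour-mask measurement from the side camera was about 4 pixels off, probably from shadow, so I relied on the top view and on reading the side picture by eye.

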